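# Hang a turned foot on the drying rail and park it

## Task

Take the trolley hanger with the turned wooden foot by its orange grip, lead its black slide into the open end of the drying rail and slide it along until the red sprung roller of the blue parking stop has clicked in between the hanger's two white rollers and the yellow buffer is lightly pressed. The stop is clamped somewhere along the rail, so go by feel and do not ram the buffer; leave the hanger parked there, let go, and do not disturb the spare feet or the varnish jar.

Things in the scene. Friction and masses are not known exactly. Their poses are not given: they have to be found in the camera images.
- hanger: Loose trolley hanger, 0.36-0.54 kg, 172 mm tall, standing on its turned wooden foot (66 mm across, 46 tall). Origin: centre of the foot's underside, on the middle axis; z up; +y is its direction of travel into the rail, its axes then parallel to the rail's. On the foot lies a lower arm (z 46-56 mm, out to x=-48) and from it a side arm rises (x -48 to -38, 40 wide) to the top plate.
- hanger_head (a point): Centre of the underside of the black plastic slide that runs inside the rail, 76 mm above the hanger's origin, same axes. Slide 44 mm (x) by 60 (y) by 12 tall (z 76-88 over the origin); below it a neck 12 (x) by 44 (y), z 56-76, passes through the rail's slot.
- hanger_plate (a point): Middle of the leading (+y) lower edge of the hanger's aluminium top plate: y=32, z=104 mm from its origin. Plate x -48 to 12, y -32 to 32, z 104-118 mm from the origin. Two white upright rollers, 9 mm radius, same height, stand at its +x edge (x=12, y=-10 and y=10).
- hanger_grip (a point): Top centre of the orange square grip post, 26 by 26 mm, 54 tall, standing on the top plate; 172 mm above the hanger's origin on its middle axis.
- rail: Fixed drying rail, a C channel: closed top and sides, slot underneath, on a plywood plinth 14 mm high with two wooden posts on its +x side (x 62-92 mm, up to 130). Origin: on the table under its middle line; z up; it runs along its own y from the open end y=-130 to the closed end y=190 mm. Inside 47 wide and 15 high, outside 55 wide, slot 18 wide.
- rail_mouth (a point): Open end of the rail on its middle line, at the top of the lips, 116 mm above the table (roof from 131 to 135). Enter here along rail +y, the hanger's side arm passing on the rail's -x side. Walls, roof and lips flare out by some 4 to 8 mm over the 19 mm before this point. Resting on the lips, the hanger's origin is 40 mm above the table over the middle line.
- rail_end (a point): Closed end of the rail, top of the roof. The blue parking stop sits on the rail before it, 130 mm across, top 157 mm above the table; its red sprung roller is anywhere from y=40 to y=110 mm in the rail's frame (not reported: feel or see it). Opposite that roller a flared blue cheek guides the -x edge of the hanger's top plate with about 2 mm play.
- plunger (a joint): Red sprung roller (upright, 6 mm radius) on the +x side of the stop, 151 mm above the table, pushed aside to rail +x. m: 0 = fully out, 0.009 = fully in. The leading white roller of the hanger pushes it in (some 5-13 N along the rail, reading peaks at 4.5-6 mm), then it drops in between the two white rollers, the force falls off, and it reads about 0.5-2.5 mm.
- buffer (a joint): Yellow sprung buffer plate of the stop, facing the open end, pushed by the leading edge of the hanger's top plate. m: 0 = free, 0.014 = bottomed; about 1 N per mm. With the hanger parked (its axis level with the red roller) it reads about 3 mm. Pushing on, the force climbs by 10 N or more within 5 mm as the red roller is driven out again; more than 9 mm is ramming.
- foot_a: Dark spare turned foot, 66 mm across, 46 tall, loose on the table; origin: centre of its underside. Leave alone.
- foot_b: Light spare turned foot, 66 mm across, 46 tall, loose on the table; origin: centre of its underside. Leave alone.
- varnish: Amber jar of varnish, 72 mm across, 100 tall, loose; origin: centre of its underside. Leave alone.
Mind the look-alikes: they are no part of the job. What is shaped like the hanger but purple is not meant.

How it is judged (in metres and radians):
On the way:
1. the hanger's slide has entered the open end of the rail (x of hanger_head in the frame of rail between -0.004 and 0.004 m and z of hanger_head in the frame of rail between 0.111 and 0.123 m and y of hanger_head in the frame of rail between -0.12 and 0.03 m).
At the end, for the whole second after the job is handed in: the hanger hangs in the rail (slide within 4 mm of the middle line, tilted less than 0.14 rad), its leading edge pressing the buffer by 1 to 6.5 mm, the sprung roller dropped in between its rollers (reads under 4.2 mm), at rest and released (x of hanger_head in the frame of rail between -0.004 and 0.004 m and z of hanger_head in the frame of rail between 0.111 and 0.123 m and value of joint buffer between 0.001 and 0.0065 m and value of joint plunger below 0.0042 m and y of hanger_head in the frame of rail between 0.03 and 0.12 m and angle between hanger's own z axis and vertical below 0.14 rad and linear speed of hanger below 0.02 m/s); the robot touches nothing.
It fails at once if the buffer is rammed (pressed more than 9 mm) (value of joint buffer above 0.009 m).
It fails at once if the dark spare foot is disturbed (moved more than 30 mm) (distance of foot_a from where it was at the start of the episode above 0.03 m).
It fails at once if the light spare foot is disturbed (moved more than 30 mm) (distance of foot_b from where it was at the start of the episode above 0.03 m).
It fails at once if the varnish jar is disturbed (moved more than 30 mm) (distance of varnish from where it was at the start of the episode above 0.03 m).
It also fails if it takes over 67 s, if anything falls off the work surface, if the arm or the gripper's body presses on something with over 40 N, if the wrist force passes 120 N, or if a joint passes its speed limit or range.

## Robot

A 6-joint arm with a two-finger parallel gripper is mounted at the origin on the work surface. World frame = base frame: x ahead of the robot, y to its left, z up, the work surface at z = 0. Lengths are in mm, angles in rad, forces in N, time in s.
With the tool pointing down it reaches from about 400 to 825 mm from the base axis. Payload 7 kg.
Tool frame: the origin (TCP) lies at the very end of the fingers, on their centre line; the grasp point (between the pads) lies 19 mm behind it; z points along the fingers, y is the line along which they close (so a half turn about z gives the same grasp; the last joint's range is limited). The gripper opens to 88 mm and grips with 3 to 60 N. Pads are 19 mm wide; open, the fingers measure 130 mm over their backs; the gripper's body (78 mm by 193 mm) begins 47 mm behind the grasp point.
Start: joints at [1.588, 0.359, 0.012, 0, -1.224, -0.288], TCP at [180.574, 650.376, 226.561] pointing down, gripper open.
Joint ranges: [-3.07, 3.07], [-1.43, 2.12], [-1.02, 1.25], [-3.03, 1.67], [-3.05, -0], [-3.03, 3.03]. Speed limits (rad/s): [2.39, 2.39, 3.01, 3.14, 3.14, 3.14].

## Interface

Orientations are given as a unit quaternion [x, y, z, w].
In Python, from plant import bot gives the robot as it stands. Calls block until the motion is done:
- bot.move_ptp(position, orientation): joint-space move of the TCP to a pose.
- bot.line_to(position, velocity=150, ori=None): straight line of the TCP; ori=None keeps the orientation; velocity is the mean speed in mm/s.
- bot.move_joints(angles): joint-space move.
- bot.move_gripper(opening, force=None): finger opening in mm; force is the grip in N (None keeps the last); returns when the fingers have stopped.
- bot.pause(seconds).
- bot.solve_ik(position, orientation): joint angles nearest the present ones, or None.
- bot.read_state(): the state.
- bot.camera(name): name is "side" or "top"; returns the picture (384x512x3 uint8, red, green, blue); there is no depth.
- bot.get_calibration(name): a dict with "fx", "fy", "cx", "cy" (pixels), "view" (4x4, takes a point from world to camera coordinates). Camera axes: x right, y up, looking along -z (the intrinsics and any distortion apply to the point x, -y, -z); pixel columns grow to the right and rows downward; lengths in mm; the calibration is good to about 2 mm. A picture is of the moment at which its call begins. get_calibration takes no time and is no camera call.
A pose or a line that the arm cannot do raises bot.Unreachable and nothing moves.
- bot.close_job(): hands the job in; it is judged then, once.
The state is a dict: "t": time; "joint_pos": joint angles; "qvel": joint speeds; "tau": joint torques, N m; "tcp_pos": TCP position; "eef_rot": TCP orientation; "contact_force": force on the tool from outside, world axes, zero at the start; "moment": the same for the moment, N m; "width": finger opening in mm; "finger_force": force on a finger pad.
Only numpy, scipy, OpenCV 4.12 (cv2) and the standard library are available. Lean on these libraries where they do the work, as an engineer would, in place of code of your own. Each camera call takes 0.05 s, during which the arm holds its last target. There are 200 camera calls.

## Working session

There is one attempt and no reset: what is moved stays moved. The work goes in short steps, each a Python script; the robot and the scene stay as the last script left them, time stands still between calls to the robot, and variables do not carry over. Pictures are saved under pics/ and viewed, at most 10 in all, crops included, and the job is handed in when it is done.

```bash
ls; mkdir -p pics
python3 - <<'E'
from plant import bot
import cv2
for n in("side","top"):
    im=bot.camera(n); cv2.imwrite(f"pics/{n}0.png",im[:,:,::-1]); c=bot.get_calibration(n); print(n,c)
s=bot.read_state();print(s)
E
```

```text
pics
side {'fx': 408.2087433874137, 'fy': 408.2087433874137, 'cx': 256.4306311392421, 'cy': 194.9037390009821, 'view': array([[ 9.32092040e-01, -3.61676304e-01,  1.98665458e-02,
        -5.34296662e+02],
       [ 2.55864684e-01,  6.96238948e-01,  6.70659818e-01,
        -1.84863801e+02],
       [-2.56393627e-01, -6.20033531e-01,  7.41498974e-01,
        -9.50407124e+02],
       [ 0.00000000e+00,  0.00000000e+00,  0.00000000e+00,
         1.00000000e+00]])}
top {'fx': 461.350597986847, 'fy': 461.350597986847, 'cx': 256.0247514586778, 'cy': 190.0610579163088, 'view': array([[-1.12669923e-02, -9.99926385e-01, -4.50323482e-03,
        -6.49355773e+01],
       [ 9.99165670e-01, -1.14349930e-02,  3.92072138e-02,
        -5.41245999e+02],
       [-3.92558220e-02, -4.05773026e-03,  9.99220954e-01,
        -1.34944185e+03],
       [ 0.00000000e+00,  0.00000000e+00,  0.00000000e+00,
         1.00000000e+00]])}
{'t': 0.1, 'joint_pos': array([ 1.58806405e+00,  3.59311445e-01,  1.11430474e-02, -2.92633158e-04,
       -1.22409411e+00, -2.88127678e-01]), 'qvel': array([-1.19253594e-03, -1.79612956e-03,  1.91855171e-03,  1.44167873e-03,
        3.18038715e-05, -6.07130116e-04]), 'tau': array([-1.66451970e-03, -5.84162486e+01,  2.93748307e+01,  7.01539770e+00,
        1.01706258e-02, -5.62439550e-05]), 'tcp_pos': array([180.50001324, 649.96422089, 225.71847431]), 'eef_rot': array([ 9.90836365e-01, -1.35065690e-01, -2.44668898e-05,  7.45483893e-04]), 'contact_force': array([-0.40367016, -0.60509004,  0.07126653]), 'moment': array([-0.04791204, -0.03318789, -0.02158238]), 'finger_force': 0.0, 'width': 87.8182941432702}
```

View pics/side0.png

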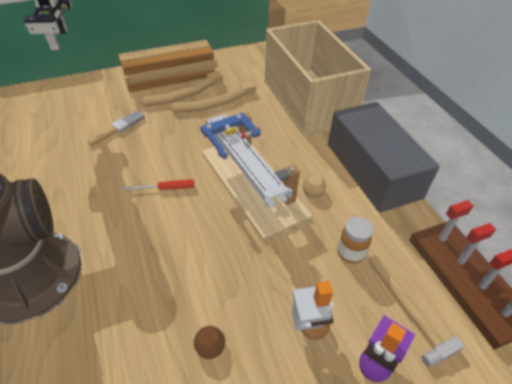

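View pics/top0.png

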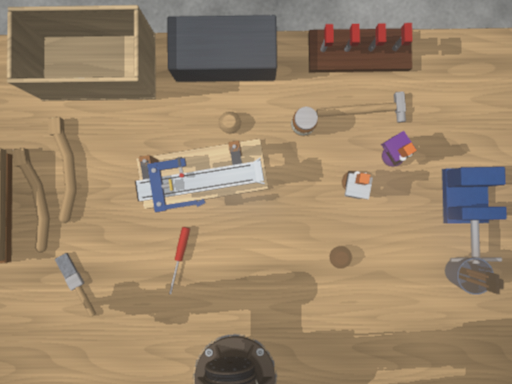

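The candidates are the silver-plate hanger (side 324,293; top 363,178) and the purple one (side 391,340; top 400,150). The silver one fits, with its wooden foot visible at side (316,331). I'll confirm it in one enlarged crop.

Run:
```python
import cv2,numpy as np
s=cv2.imread("pics/side0.png");t=cv2.imread("pics/top0.png")
a=cv2.resize(s[270:350,280:360],(400,400),interpolation=2);b=cv2.resize(t[150:210,330:390],(400,400),interpolation=2)
c=cv2.resize(t[130:220,130:280],(800,480)[:2],interpolation=2)
cv2.imwrite("pics/crop1.png",np.hstack([a,b]));cv2.imwrite("pics/crop2.png",c)
```

```text
(no output)
```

View pics/crop1.png

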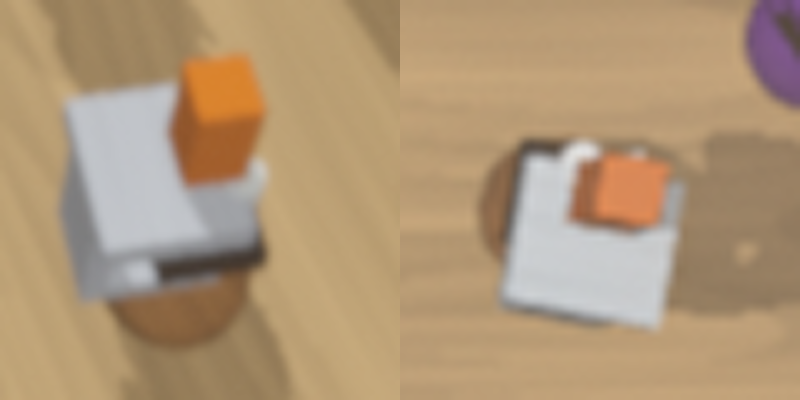

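View pics/crop2.png

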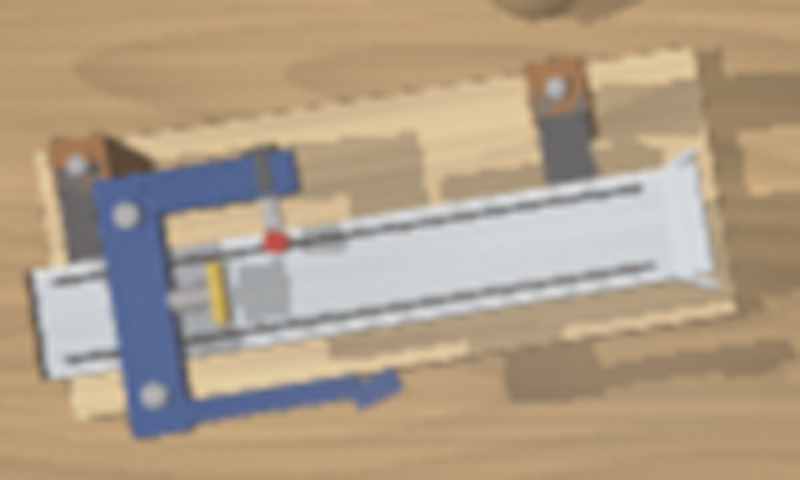

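Crop 1 confirms the silver hanger: brown turned foot, orange grip, white rollers on the upper (world +x) edge, +y pointing left. Crop 2 shows the rail with its flared mouth on the right, the red roller at crop (275,240), the yellow buffer at (218,292) and the closed end at left. Next I'll measure them by mask.

```bash
cat > h.py <<'E'
import numpy as np,cv2
from plant import bot
from scipy.spatial.transform import Rotation as R
def ray(n,u,v,z):
    c=bot.get_calibration(n);V=c["view"];d=np.array([(u-c["cx"])/c["fx"],-(v-c["cy"])/c["fy"],-1])
    o=-V[:3,:3].T@V[:3,3];d=V[:3,:3].T@d
    return o+d*(z-o[2])/d[2]
def mask(im,lo,hi):  # rgb->hsv mask
    return cv2.inRange(cv2.cvtColor(im,cv2.COLOR_RGB2HSV),np.array(lo),np.array(hi))
def blobs(m,box):
    x0,y0,x1,y1=box;k=np.zeros_like(m);k[y0:y1,x0:x1]=m[y0:y1,x0:x1]
    n,l,s,c=cv2.connectedComponentsWithStats(k);return [(s[i,4],c[i].round(2),l==i) for i in range(1,n) if s[i,4]>5]
E
python3 - <<'E'
from h import *
T=cv2.imread("pics/top0.png")[:,:,::-1].copy();S=cv2.imread("pics/side0.png")[:,:,::-1].copy()
# rail edges by column: brightness/low-saturation
hsv=cv2.cvtColor(T,cv2.COLOR_RGB2HSV)
g=((hsv[...,1]<60)&(hsv[...,2]>140)).astype(float)
P=[]
up=[];lo=[]
for u in list(range(196,229))+list(range(242,250)):
    r=np.where(g[150:215,u]>0)[0]+150
    up.append((u,r.min()-.5));lo.append((u,r.max()+.5))
for e in(up,lo):
    w=np.array([ray("top",u,v,135)[:2] for u,v in e]);f=cv2.fitLine(w.astype(np.float32),cv2.DIST_HUBER,0,.01,.01).ravel();print("edge",f)
    P.append(f)
print("gap",abs(np.cross(P[0][:2],P[1][2:]-P[0][2:])))
# dark grooves
gr=cv2.cvtColor(T,cv2.COLOR_RGB2GRAY).astype(int)
for a,b in((0,0),):
    out=[[],[]]
    for u in range(198,245):
        w0=[v for v,e in zip((up[0][1],lo[0][1]),(0,1))]
        j=(u-196)/(249-196)
        U=np.interp(u,[x for x,_ in up],[y for _,y in up]);L=np.interp(u,[x for x,_ in lo],[y for _,y in lo])
        m=int((U+L)/2)
        a=gr[int(U)+2:m,u];b=gr[m:int(L)-1,u]
        wa=np.clip(a.max()-a-15,0,None);wb=np.clip(b.max()-b-15,0,None)
        if wa.sum()and wb.sum():
            out[0].append(ray("top",u,int(U)+2+(wa*np.arange(len(a))).sum()/wa.sum(),135)[:2])
            out[1].append(ray("top",u,m+(wb*np.arange(len(b))).sum()/wb.sum(),135)[:2])
    for o in out: print("groove",len(o),cv2.fitLine(np.float32(o),cv2.DIST_HUBER,0,.01,.01).ravel())
for nm,lo,hi,z in(("red",(0,150,120),(6,255,255),151),("red2",(174,150,120),(180,255,255),151),("yel",(22,140,120),(34,255,255),151)):
    for n,im,box in(("top",T,(140,140,270,215)),("side",S,(190,100,310,240))):
        for a,c,_ in blobs(mask(im,lo,hi),box): print(nm,n,a,c,ray(n,*c,z).round(1))
# ends along the row of the rail
for r,u0,u1 in((189,130,160),(172,250,275)): print(r,[tuple(x) for x in T[r,u0:u1].tolist()])
for n,im,box in(("top",T,(340,160,385,205)),("side",S,(290,270,345,340))):
    for lo,hi in(((3,120,120),(14,255,255)),((3,120,190),(20,255,255))):
        for a,c,k in blobs(mask(im,lo,hi),box):
            if a>20: print("orange",n,a,c,ray(n,*c,172).round(1),cv2.minAreaRect(np.argwhere(k)[:,::-1].astype(np.float32)))
h=((hsv[...,1]<40)&(hsv[...,2]>150)).astype(np.uint8)
for a,c,k in blobs(h,(340,160,385,205)): 
    q=cv2.boxPoints(cv2.minAreaRect(np.argwhere(k)[:,::-1].astype(np.float32)));print("plate",a,c,[ray("top",*p,118)[:2].round(1).tolist() for p in q])
E
```

```text
edge [ 1.4678296e-01 -9.8916870e-01  6.0119977e+02  2.8302515e+01]
edge [ 1.6590558e-01 -9.8614162e-01  5.4167627e+02  1.7294729e+01]
gap 60.494537
groove 47 [ 1.5102406e-01 -9.8853010e-01  5.9048779e+02  3.3317860e+01]
groove 47 [ 1.4836241e-01 -9.8893309e-01  5.5472058e+02  3.3056526e+00]
red side 7 [242.86 134.29] [583.8 134.  151. ]
red side 21 [191. 183.] [410.3   9.  151. ]
yel side 34 [230.56 130.53] [558.5 159.6 151. ]
189 [(179, 150, 113), (178, 150, 112), (177, 149, 112), (178, 150, 113), (178, 150, 113), (153, 129, 99), (112, 102, 91), (159, 162, 164), (204, 209, 212), (205, 210, 213), (204, 208, 212), (203, 209, 212), (203, 208, 211), (203, 208, 211), (202, 206, 210), (203, 208, 212), (202, 207, 211), (202, 208, 211), (204, 209, 213), (202, 208, 212), (182, 189, 199), (131, 144, 169), (87, 105, 148), (84, 102, 147), (86, 104, 148), (87, 106, 150), (86, 105, 149), (87, 106, 149), (87, 105, 149), (87, 105, 150)]
172 [(207, 211, 215), (207, 211, 215), (207, 212, 215), (205, 211, 214), (205, 211, 214), (212, 216, 218), (215, 219, 221), (216, 219, 222), (214, 217, 220), (213, 
[... 359 characters left out ...]
7520217895508, 10.028338432312012), 9.462322235107422)
orange top 85 [364.12 177.91] [ 562.5 -352.8  172. ] ((364.0192565917969, 177.90383911132812), (9.41357421875, 8.825225830078125), 11.309932708740234)
orange side 234 [321.97 296.62] [ 553.9 -367.5  172. ] ((323.5, 294.0), (24.0, 17.0), 90.0)
orange side 177 [324.77 286.82] [ 567.9 -351.6  172. ] ((324.7353210449219, 286.94122314453125), (13.339458465576172, 14.067066192626953), 75.96376037597656)
plate 436 [357.43 187.24] [[521.5, -310.8], [589.7, -324.9], [576.6, -390.2], [508.4, -375.9]]<stdin>:14: DeprecationWarning: Arrays of 2-dimensional vectors are deprecated. Use arrays of 3-dimensional vectors instead. (deprecated in NumPy 2.0)
```

```bash
cat >> h.py <<'E'
YAW=0.1505; D=np.array([-np.sin(YAW),np.cos(YAW)]); N=np.array([np.cos(YAW),np.sin(YAW)]); XM=568.8
HPSI=-0.198
def q(psi,k): return R.from_euler('z',psi+k*np.pi/2)*R.from_euler('x',np.pi)
def Q(psi,k): return q(psi,k).as_quat()
E
python3 - <<'E'
from h import *
for nm,p in(("closed",ray("top",136.6,189,135)),("flare",ray("top",261.8,172,141)),("red",ray("side",242.9,134.3,151)),("redtop",ray("top",130+275/5.333,130+240/5.333,151)),("yel",ray("top",130+220/5.333,130+292/5.333,151))):
    print(nm,p.round(1),"s",p[:2]@D,"x",p[:2]@N-XM)
for k in(1,-1):
    print(k,bot.solve_ik([563.3,-352.9,127],Q(HPSI,k)),bot.solve_ik([600,-150,170],Q(YAW,k)))
E
```

```text
closed [542.1 248.5 135. ] s 164.4465477687549 x 4.427384479770581
flare [583.4 -87.6 141. ] s -174.04181433850397 x -5.124288250760742
red [583.9 133.9 151. ] s 44.85082762394377 x 28.548470892055207
redtop [577.1 125.1 151. ] s 37.12754862697224 x 20.542169080863914
yel [551.6 152.5 151. ] s 68.0831918108746 x -0.5943202109884851
1 None None
-1 [-0.26696094  0.41481466 -0.14030465  0.         -1.01567701  0.06896094] [ 0.07034292  0.30760013 -0.1969773   0.         -1.0662189   0.08015708]
```

Run:
```python
from h import *
bot.move_gripper(60,25)
bot.move_ptp([563.3,-352.9,215],Q(HPSI,-1))
bot.line_to([563.3,-352.9,127],100)
f0=bot.read_state();print(f0['t'],f0['tcp_pos'],f0['contact_force'])
bot.move_gripper(10,45); bot.pause(.2)
s=bot.read_state();print(s['width'],s['finger_force'],s['tcp_pos'],s['contact_force'])
p=[563.3,-352.9,127]
bot.line_to([563.3,-352.9,170],60); bot.pause(.3)
s=bot.read_state();print(s['t'],s['tcp_pos'],s['contact_force'],s['moment'],s['width'])
for n in("side","top"): cv2.imwrite(f"pics/{n}1.png",bot.camera(n)[:,:,::-1])
a=cv2.resize(cv2.imread("pics/side1.png")[230:350,260:380],(500,500),interpolation=2)
cv2.imwrite("pics/crop3.png",a)
```

```text
5.5667 [ 563.76329212 -353.10229937  127.75776793] [ 0.58262525 -0.72758408 -0.13780013]
25.752288232579613 44.96249198913574 [ 563.41885533 -352.94533936  127.07333852] [ 1.16712867 -0.02182812 -0.4092367 ]
7.5833 [ 563.1933259  -352.85402908  169.645611  ] [ 0.81530947 -0.06008541 -4.93577146] [ 0.10145848 -0.10664162  0.0267559 ] 25.981247169490512
```

View pics/crop3.png

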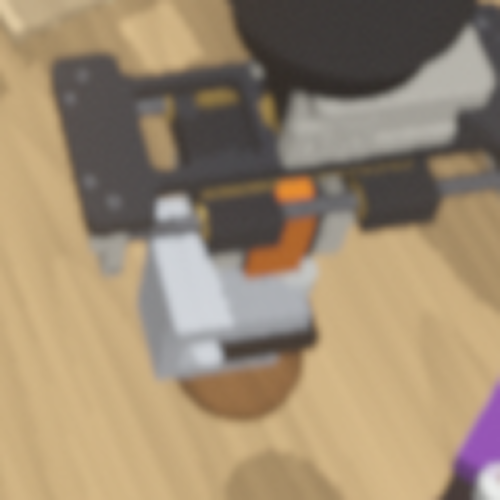

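The hanger is gripped upright (pads at 25.9 mm, load about 4.5 N). In crop 3 the plate, slide and foot hang level below the fingers. Next I'll move it in front of the mouth and insert it slowly with force feedback.

```bash
cat >> h.py <<'E'
def P(x,y,z): return np.r_[(XM+x)*N+(y-25.3)*D,z]
def F(s,f0):  # force in rail axes
    f=s['contact_force']-f0; return np.array([f[:2]@N,f[:2]@D,f[2]])
def rail(s):
    p=s['tcp_pos'];return np.array([p[:2]@N-XM,p[:2]@D+25.3,p[2]])
E
python3 - <<'E'
from h import *
bot.line_to(P(0,-232,169),120,ori=Q(YAW,-1)); bot.pause(.4)
s=bot.read_state();f0=s['contact_force'];np.save("f0.npy",f0);print(s['t'],rail(s),f0)
x,z,y=0.,169.,-232.
bot.line_to(P(x,-184,z),60)
y=-184
while y<-104:
    y+=4; bot.line_to(P(x,y,z),40); s=bot.read_state();f=F(s,f0)
    print(y,round(x,1),round(z,1),rail(s).round(1),f.round(1))
    if abs(f[1])>10: print("stop");break
    if abs(f[0])>2: x+=np.clip(f[0]*.15,-.7,.7)
    if abs(f[2])>2: z+=np.clip(f[2]*.15,-.7,.7)
print(s['t'])
E
```

```text
9.8 [-5.16575049e-02 -2.32115794e+02  1.69011732e+02] [ 0.0377832  -0.46344606 -4.53726288]
-180 0.0 169.0 [  -0. -180.  169.] [-0.3  0.3  0.1]
-176 0.0 169.0 [  -0.  -175.8  169. ] [ 0.1 -0.1 -0.4]
-172 0.0 169.0 [   0.  -171.8  169. ] [ 0.4  1.2 -0.4]
-168 0.0 169.0 [   0.  -167.8  169. ] [-0.   0.1 -0.6]
-164 0.0 169.0 [  -0.  -163.8  169. ] [-0.1 -0.   0.4]
-160 0.0 169.0 [   0.3 -160.1  169.1] [ 0.7 -1.5  0.2]
-156 0.0 169.0 [   0.7 -155.7  169.3] [ 2.3 -0.  -0.2]
-152 0.3 169.0 [   0.8 -151.6  169.2] [3.7 1.8 1. ]
-148 0.9 169.0 [   0.8 -147.6  168.9] [1.9 0.1 0.5]
-144 0.9 169.0 [   0.9 -143.7  168.9] [1.2 1.5 0.8]
-140 0.9 169.0 [   0.9 -139.7  169. ] [1.8 0.3 0.4]
-136 0.9 169.0 [   0.9 -135.7  169. ] [1.1 1.1 0.8]
-132 0.9 169.0 [   0.9 -131.7  169. ] [0.6 1.1 0.2]
-128 0.9 169.0 [   0.9 -127.6  169. ] [2.  1.4 0.9]
-124 0.9 169.0 [   0.9 -123.7  169. ] [2.3 1.3 1.1]
-120 1.3 169.0 [   0.9 -119.7  168.8] [1.5 0.5 0.4]
-116 1.3 169.0 [   1.  -115.8  168.9] [ 1.1  0.  -0.7]
-112 1.3 169.0 [   1.  -111.8  168.9] [ 0.7  0.3 -0.2]
-108 1.3 169.0 [   1.2 -107.8  169. ] [1.2 1.1 0.7]
-104 1.3 169.0 [   1.3 -103.8  169. ] [-0.5  0.8  0.1]
15.75
```

Run:
```python
from h import *
f0=np.load("f0.npy");x,z,y=1.3,169.,-104.
while y<34:
    d=8 if y<-44 else 4
    y+=d; bot.line_to(P(x,y,z),50); s=bot.read_state();f=F(s,f0)
    print(y,round(x,1),round(z,1),rail(s).round(1),f.round(1))
    if f[1]<-5: print("stop");break
    if abs(f[0])>1.5: x+=np.clip(f[0]*.15,-.6,.6)
    if abs(f[2])>2: z+=np.clip(f[2]*.15,-.7,.7)
np.save("xyz.npy",[x,y,z]);print(s['t'],s['width'],s['moment'])
cv2.imwrite("pics/top2.png",bot.camera("top")[:,:,::-1]);cv2.imwrite("pics/side2.png",bot.camera("side")[:,:,::-1])
a=cv2.imread("pics/side2.png")[80:220,170:330];cv2.imwrite("pics/crop4.png",cv2.resize(a,(640,560),interpolation=2))
```

```text
-96.0 1.3 169.0 [  1.3 -95.6 169. ] [0.4 0.7 0.1]
-88.0 1.3 169.0 [  1.3 -87.6 169. ] [-0.3 -0.3  0.8]
-80.0 1.3 169.0 [  1.4 -79.7 169. ] [0.4 0.7 0.4]
-72.0 1.3 169.0 [  1.3 -71.7 169. ] [ 0.  -0.4 -1. ]
-64.0 1.3 169.0 [  1.3 -63.7 169. ] [-0.2  0.5 -0.7]
-56.0 1.3 169.0 [  1.3 -55.7 169. ] [ 0.3 -0.1 -0.5]
-48.0 1.3 169.0 [  1.3 -47.7 169. ] [-0.1  1.9 -0.7]
-40.0 1.3 169.0 [  1.3 -39.7 169. ] [ 0.1  0.8 -0.8]
-36.0 1.3 169.0 [  1.3 -35.8 169. ] [-0.3  0.5 -0. ]
-32.0 1.3 169.0 [  1.3 -31.8 169. ] [-0.2  1.2 -0.2]
-28.0 1.3 169.0 [  1.3 -27.8 169. ] [-0.   0.8 -0.2]
-24.0 1.3 169.0 [  1.3 -23.8 169. ] [ 0.6 -0.5 -0.7]
-20.0 1.3 169.0 [  1.3 -19.8 169. ] [ 0.5 -0.2 -0.2]
-16.0 1.3 169.0 [  1.3 -15.8 169. ] [ 0.4 -0.6 -0.8]
-12.0 1.3 169.0 [  1.3 -11.8 169. ] [-0.4  0.6 -0.8]
-8.0 1.3 169.0 [  1.3  -7.8 169. ] [-0.2 -0.   0.5]
-4.0 1.3 169.0 [  1.3  -3.8 169. ] [-0.5 -0.1  0.8]
0.0 1.3 169.0 [  1.3   0.2 169. ] [ 0.1  0.1 -0. ]
4.0 1.3 169.0 [  1.3   4.2 169. ] [-0.4  0.   0.2]
8.0 1.3 169.0 [  1.3   8.3 169. ] [ 0.6  0.3 -0. ]
12.0 1.3 169.0 [  1.3  12.2 169. ] [-0.   0.7  0.1]
16.0 1.3 169.0 [  1.3  16.2 169. ] [ 0.9  1.1 -0.2]
20.0 1.3 169.0 [  1.3  20.2 169. ] [-0.   0.1  0.1]
24.0 1.3 169.0 [  1.3  24.2 169. ] [-1.1 -0.8  0.5]
28.0 1.3 169.0 [  1.3  28.2 169. ] [-0.4  0.6  0.4]
32.0 1.3 169.0 [  1.3  32.2 169. ] [-1.   0.4  1.3]
36.0 1.3 169.0 [  1.3  36.2 169. ] [0.9 0.3 0.2]
22.9667 25.895225594140744 [ 0.05004232 -0.04789106 -0.01357087]
```

View pics/crop4.png

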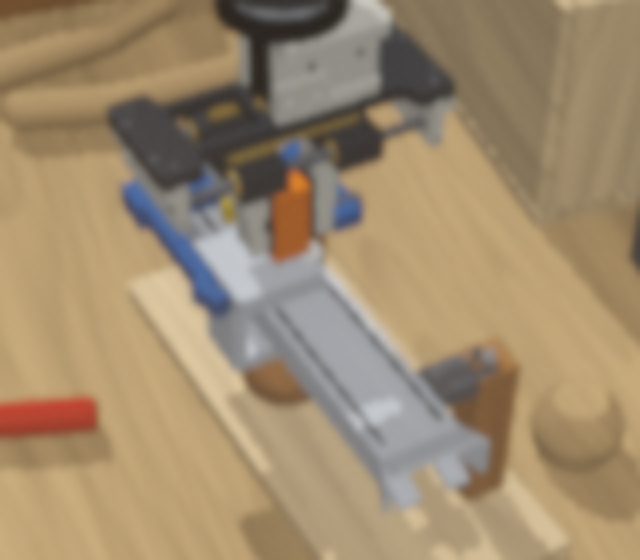

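Crop 4 shows the hanger hanging in the rail and passing into the blue stop, with the plate beside the cheek. No resistance yet. Next come fine steps by feel.

```bash
cat >> h.py <<'E'
def feel(f0,n=6):
    v=[]
    for _ in range(n): bot.pause(.02); s=bot.read_state(); v.append(F(s,f0))
    return s,np.mean(v,0)
E
python3 - <<'E'
from h import *
f0=np.load("f0.npy");x,y,z=np.load("xyz.npy");pk=0
while y<66:
    y+=1.5; bot.line_to(P(x,y,z),20); s,f=feel(f0)
    print(y,rail(s).round(1),f.round(1))
    pk=max(pk,-f[1])
    if -f[1]>16 or (pk>3.5 and -f[1]<1): print("stop");break
np.save("xyz.npy",[x,y,z]);print(s['t'],s['width'])
E
```

```text
37.5 [  1.3  37.5 169. ] [0.2 0.4 0.1]
39.0 [  1.3  39.  169. ] [ 0.   0.7 -0.2]
40.5 [  1.3  40.5 169. ] [-0.3  0.6 -0.3]
42.0 [  1.3  42.  169. ] [ 0.1  0.5 -0.1]
43.5 [  1.2  42.8 169. ] [ 0.1 -5.3  0.1]
45.0 [  1.2  43.7 169.1] [ 1.  -7.  -0.1]
46.5 [  1.2  44.8 169.1] [ 1.2 -8.9 -0.1]
48.0 [  1.1  46.  169.1] [  1.3 -10.3  -0.3]
49.5 [  1.2  47.4 169.2] [  1.3 -11.    0.1]
51.0 [  1.2  48.8 169.2] [  1.3 -11.4  -0. ]
52.5 [  1.2  50.4 169.2] [  1.6 -11.1  -0.6]
54.0 [  1.2  52.1 169.2] [  0.8 -10.1  -0.1]
55.5 [  1.2  53.9 169.1] [ 0.9 -8.7 -0.1]
57.0 [  1.2  55.8 169.1] [ 0.5 -6.7  0.1]
58.5 [  1.2  58.3 169.1] [-0.7 -3.8  1.1]
60.0 [  1.2  60.6 169. ] [-2.   0.5  1.8]
stop
28.6667 25.89086057968838
```

Run:
```python
from h import *
f0=np.load("f0.npy");x,y,z=np.load("xyz.npy")
for i in range(8):
    y+=.8; bot.line_to(P(x,y,z),15); s,f=feel(f0)
    print(y,rail(s).round(1),f.round(1))
    if -f[1]>2.5: print("stop");break
np.save("xyz.npy",[x,y,z]);print(s['t'],s['width'])
```

```text
60.8 [  1.3  61.1 169. ] [-3.   1.2  2.5]
61.599999999999994 [  1.3  61.6 169. ] [-2.4  0.9  3.2]
62.39999999999999 [  1.3  62.3 169. ] [-2.7  0.5  3.5]
63.19999999999999 [  1.3  63.2 169. ] [-2.5 -0.4  3.2]
63.999999999999986 [  1.3  63.6 169. ] [-2.2 -3.3  3.3]
stop
30.4167 25.771581135505798
```

Felt the click: it peaked at 11.4 N at y≈49, then the force dropped through zero at 61–63 and started to climb at 63.6. That matches the geometry (roller at y≈63.5). Now I'll release and check.

Run:
```python
from h import *
x,y,z=np.load("xyz.npy")
bot.move_gripper(56); bot.pause(.2); s=bot.read_state();print(s['finger_force'],s['contact_force'])
p=bot.read_state()['tcp_pos']
bot.line_to([p[0],p[1],300],80)
bot.move_ptp([500,-120,330],Q(YAW,-1)); bot.pause(.3)
print(bot.read_state()['t'])
T=bot.camera("top");S=bot.camera("side")
a=cv2.resize(T[130:220,130:280],(660,396),interpolation=2)
b=cv2.resize(S[90:220,180:320],(0,0),fx=396/130,fy=396/130,interpolation=2)
b=b[:180,:];b=cv2.resize(b,(660,int(180*660/b.shape[1])))
cv2.imwrite("pics/crop5.png",np.vstack([a,b])[:600,:,::-1])
o=(mask(T,(3,120,190),(20,255,255)))
for A,c,_ in blobs(o,(150,140,260,210)):
    w=ray("top",*c,212);print("grip",A,c,w[:2]@N-XM,w[:2]@D+25.3)
```

```text
0.0 [ 0.13002934  0.19665612 -0.07128128]
34.4333
grip 7 [230.57 143.43] 73.42150382356942 -81.24460141182698
grip 52 [178.92 180.19] 2.733509093673547 61.71407178942596
```

View pics/crop5.png

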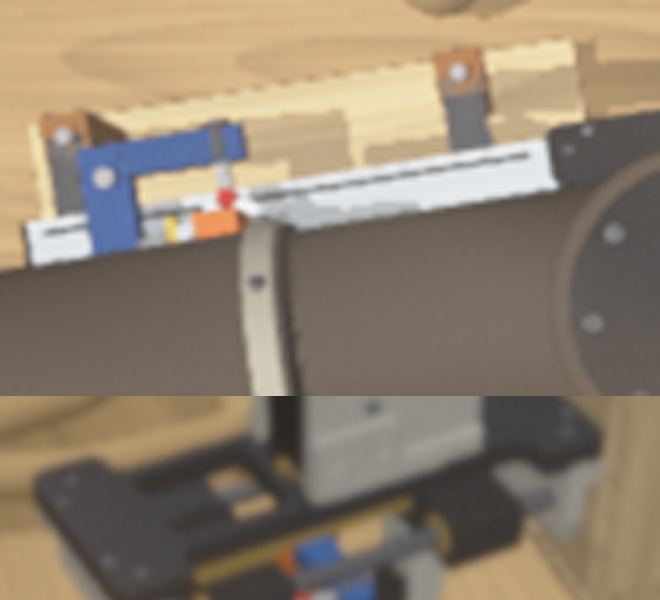

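The arm still covers the stop, so I'll move it aside and look again.

Run:
```python
from h import *
bot.move_ptp([350,-450,330],Q(-.6,-1)); bot.pause(.2)
print(bot.read_state()['t'])
T=bot.camera("top");S=bot.camera("side")
a=cv2.resize(T[145:215,135:235],(428,300),interpolation=2)
b=cv2.resize(S[100:200,190:290],(300,300),interpolation=2)
cv2.imwrite("pics/crop6.png",np.hstack([a,b])[:,:,::-1])
for A,c,_ in blobs(mask(T,(3,120,190),(20,255,255)),(150,165,260,210)):
    w=ray("top",*c,212);print("grip",A,c,w[:2]@N-XM,w[:2]@D+25.3)
T0=cv2.imread("pics/top0.png")[:,:,::-1].copy()
for I in(T0,T):
  for A,c,_ in blobs(mask(I,(22,140,110),(34,255,255)),(150,165,200,200)): print("yel",A,c)
```

```text
36.0917
grip 92 [179.1  182.39] -2.8128623337839826 62.12353162353175
```

View pics/crop6.png

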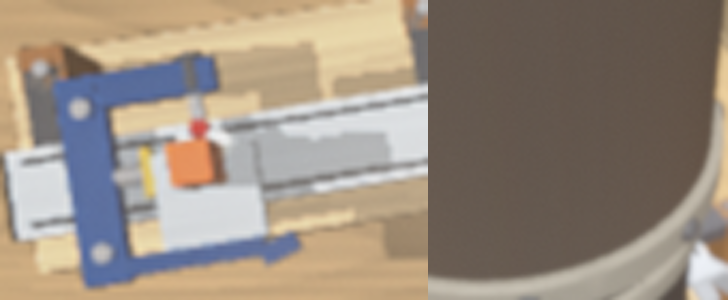

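Crop 6: the red roller (198,130) sits between the white rollers, and the grip and plate are behind the yellow buffer (147,170). I'll check the buffer's displacement against the first picture.

Run:
```python
from h import *
T0=cv2.imread("pics/top0.png")[:,:,::-1].astype(float)
T=np.mean([bot.camera("top").astype(float) for _ in range(2)],0)
for r in range(180,190,1):
    for I in(T0,T):
        yv=np.clip(np.minimum(I[r,160:180,0],I[r,160:180,1])-I[r,160:180,2]-40,0,None)
        print(r,(yv*np.arange(160,180)).sum()/max(yv.sum(),1),yv.astype(int).tolist())
```

```text
180 169.47435897435898 [0, 0, 0, 0, 0, 0, 0, 0, 0, 41, 37, 0, 0, 0, 0, 0, 0, 0, 0, 0]
180 172.08256880733944 [0, 0, 0, 0, 0, 0, 0, 0, 51, 38, 0, 0, 0, 0, 10, 15, 13, 12, 12, 12]
181 169.675 [0, 0, 0, 0, 0, 0, 0, 0, 0, 33, 40, 7, 0, 0, 0, 0, 0, 0, 0, 0]
181 171.98976109215016 [0, 0, 0, 0, 0, 0, 0, 0, 49, 36, 0, 0, 0, 0, 1, 13, 12, 11, 12, 12]
182 169.85714285714286 [0, 0, 0, 0, 0, 0, 0, 0, 0, 27, 42, 15, 0, 0, 0, 0, 0, 0, 0, 0]
182 172.31782945736435 [0, 0, 0, 0, 0, 0, 0, 0, 39, 31, 0, 0, 0, 0, 0, 12, 12, 11, 11, 12]
183 169.98863636363637 [0, 0, 0, 0, 0, 0, 0, 0, 0, 22, 45, 21, 0, 0, 0, 0, 0, 0, 0, 0]
183 172.38955823293173 [0, 0, 0, 0, 0, 0, 0, 0, 33, 35, 0, 0, 0, 0, 0, 10, 12, 11, 12, 11]
184 170.16091954022988 [0, 0, 0, 0, 0, 0, 0, 0, 0, 13, 47, 27, 0, 0, 0, 0, 0, 0, 0, 0]
184 172.3413654618474 [0, 0, 0, 0, 0, 0, 0, 0, 25, 45, 0, 0, 0, 0, 0, 8, 12, 11, 11, 11]
185 170.32926829268294 [0, 0, 0, 0, 0, 0, 0, 0, 0, 5, 45, 32, 0, 0, 0, 0, 0, 0, 0, 0]
185 172.8181818181818 [0, 0, 0, 0, 0, 0, 0, 0, 9, 48, 2, 0, 0, 0, 0, 8, 12, 11, 12, 11]
186 170.45454545454547 [0, 0, 0, 0, 0, 0, 0, 0, 0, 0, 42, 35, 0, 0, 0, 0, 0, 0, 0, 0]
186 172.73764258555133 [0, 0, 0, 0, 0, 0, 0, 0, 2, 51, 19, 0, 0, 0, 0, 8, 13, 12, 12, 12]
187 170.52 [0, 0, 0, 0, 0, 0, 0, 0, 0, 0, 37, 37, 1, 0, 0, 0, 0, 0, 0, 0]
187 170.57894736842104 [0, 0, 0, 0, 0, 0, 0, 0, 1, 48, 30, 0, 0, 0, 0, 0, 7, 4, 2, 1]
188 170.71604938271605 [0, 0, 0, 0, 0, 0, 0, 0, 0, 0, 32, 40, 9, 0, 0, 0, 0, 0, 0, 0]
188 169.4388489208633 [0, 0, 0, 0, 0, 0, 0, 0, 0, 39, 30, 0, 0, 0, 0, 0, 0, 0, 0, 0]
189 170.82051282051282 [0, 0, 0, 0, 0, 0, 0, 0, 0, 0, 26, 40, 12, 0, 0, 0, 0, 0, 0, 0]
189 169.5267175572519 [0, 0, 0, 0, 0, 0, 0, 0, 0, 31, 34, 0, 0, 0, 0, 0, 0, 0, 0, 0]
```

The buffer has moved about 1.2 px, or roughly 3 mm, which is the parked value. The hanger is centred, released and at rest.

```bash
python3 -c "
from plant import bot
print(bot.close_job(), bot.read_state()['t'])"
```

```text
the job is handed in; nothing more can be done
the job is handed in; nothing more can be done
```

I handed the job in with the wooden-foot hanger parked in the rail and released: red roller clicked in between its white rollers, buffer pressed about 3 mm by camera, spare feet and jar untouched as far as I know (not re-measured), about 36 s on the clock; no verdict was returned.

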